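# Hold the marked lens tube level over the light pad

## Task

A folded steel marker stands on the rack's ledge right next to the microscope lens tube whose barrel is due for inspection. Draw that tube, and only that one, out of the rack, turn it from upright to roughly level (pointing any way) over the middle of the flat light pad, and finish while holding it there, still, about 20 to 25 cm above the bench. Leave the other tubes, the marker, the dust caps and everything else on the bench where they are.

Things in the scene. Friction and masses are not known exactly. Their poses are not given: they have to be found in the camera images.
- rack: Fixed black rack block, 90 mm (x) x 290 mm (y) x 55 mm high, with three upright round sockets (33 mm wide, 45 mm deep) at x = 0, y = +95, 0 and -95 mm. Along its far side (+x, away from the robot) runs a 60 mm wide, 12 mm high black ledge. Origin: centre of the block's underside, on the bench.
- lens0: Microscope lens tube, one of three alike, upright in the rack's y = +95 mm socket. 100 mm long, ~0.18 kg: 30 mm diameter barrel (below the collar, 40 mm long), 42 mm collar (6 mm thick) resting on the rack's top, dark 34 mm grip body (6-60 mm above origin). Balance point ~20 mm above origin. Origin: on the axis at the collar's underside, 55 mm above the bench at the start; z runs along the tube to the grip end (up at the start).
- lens1: Microscope lens tube, one of three alike, upright in the rack's middle (y = 0) socket. 100 mm long, ~0.18 kg: 30 mm diameter barrel (below the collar, 40 mm long), 42 mm collar (6 mm thick) resting on the rack's top, dark 34 mm grip body (6-60 mm above origin). Balance point ~20 mm above origin. Origin: on the axis at the collar's underside, 55 mm above the bench at the start; z runs along the tube to the grip end (up at the start).
- lens2: Microscope lens tube, one of three alike, upright in the rack's y = -95 mm socket. 100 mm long, ~0.18 kg: 30 mm diameter barrel (below the collar, 40 mm long), 42 mm collar (6 mm thick) resting on the rack's top, dark 34 mm grip body (6-60 mm above origin). Balance point ~20 mm above origin. Origin: on the axis at the collar's underside, 55 mm above the bench at the start; z runs along the tube to the grip end (up at the start).
- marker: Loose tent-shaped marker of folded bare sheet steel, about 36 mm (x) x 40 mm (y) x 31 mm high, 80 g, standing on the ledge right next to the lens tube that is due. Origin: centre of its underside.
- place0 (a point): Spot on the ledge's top, 78 mm (+x of the rack) from lens0's socket; the marker or a dust cap stands here.
- place1 (a point): The same spot beside lens1's socket.
- place2 (a point): The same spot in front of lens2's socket.
- cap0: Loose round white dust cap, 36 mm diameter, 12 mm high, on the ledge right next to one of the tubes that are not due. Origin: centre of its underside.
- cap1: The other dust cap, the same.
- pad: Fixed flat light pad lying on the bench on the other side of the robot's middle line from the rack: square, 200 x 200 x 12 mm, grey frame around a white lit face (170 mm square) that faces up. Origin: centre of its underside.
- bottle: Bystander: white bottle, 60 mm diameter, 150 mm high. Origin: centre of its underside.
- dish: Bystander: low glass dish, 90 mm diameter, 18 mm high. Origin: centre of its underside.
- screwdriver: Bystander: black-handled screwdriver lying on the bench, 160 mm long. Origin: on the bench under its middle.
- tissues: Bystander: cardboard box, 80 x 160 x 60 mm high. Origin: centre of its underside.

How it is judged:
On the way:
1. the marked lens tube is drawn clear of its socket in the gripper (((horizontal distance between marker and place0 below 0.04 m and height (world z) of lens0 above 0.105 m and contact force between the fingers and lens0 above 1 N) or (horizontal distance between marker and place1 below 0.04 m and height (world z) of lens1 above 0.105 m and contact force between the fingers and lens1 above 1 N) or (horizontal distance between marker and place2 below 0.04 m and height (world z) of lens2 above 0.105 m and contact force between the fingers and lens2 above 1 N))), for 0.1 s.
At the end, for the whole second after the job is handed in: Marked tube held by the fingers alone, at rest, within 0.61 rad (35 degrees) of level, its origin 150-320 mm above the bench and within 80 mm sideways of the pad's centre; the other two tubes within 15 mm of their start (((horizontal distance between marker and place0 below 0.04 m and height (world z) of lens0 between 0.15 and 0.32 m and angle between lens0's own z axis and vertical between 0.96 and 2.18 rad and horizontal distance between lens0 and pad below 0.08 m and contact force between the fingers and lens0 above 1 N and contact force between lens0 and rack below 0.1 N and contact force between lens0 and pad below 0.1 N and linear speed of lens0 below 0.03 m/s and angular speed of lens0 below 0.3 rad/s and distance of each of lens1, lens2 from where it was at the start of the episode below 0.015 m) or (horizontal distance between marker and place1 below 0.04 m and height (world z) of lens1 between 0.15 and 0.32 m and angle between lens1's own z axis and vertical between 0.96 and 2.18 rad and horizontal distance between lens1 and pad below 0.08 m and contact force between the fingers and lens1 above 1 N and contact force between lens1 and rack below 0.1 N and contact force between lens1 and pad below 0.1 N and linear speed of lens1 below 0.03 m/s and angular speed of lens1 below 0.3 rad/s and distance of each of lens0, lens2 from where it was at the start of the episode below 0.015 m) or (horizontal distance between marker and place2 below 0.04 m and height (world z) of lens2 between 0.15 and 0.32 m and angle between lens2's own z axis and vertical between 0.96 and 2.18 rad and horizontal distance between lens2 and pad below 0.08 m and contact force between the fingers and lens2 above 1 N and contact force between lens2 and rack below 0.1 N and contact force between lens2 and pad below 0.1 N and linear speed of lens2 below 0.03 m/s and angular speed of lens2 below 0.3 rad/s and distance of each of lens0, lens1 from where it was at the start of the episode below 0.015 m))); the arm keeps its last pose, push and grip.
It fails at once if a tube that is not marked is pulled or knocked more than 15 mm (lens0) (horizontal distance between marker and place0 above 0.05 m and distance of lens0 from where it was at the start of the episode above 0.015 m).
It fails at once if a tube that is not marked is pulled or knocked more than 15 mm (lens1) (horizontal distance between marker and place1 above 0.05 m and distance of lens1 from where it was at the start of the episode above 0.015 m).
It fails at once if a tube that is not marked is pulled or knocked more than 15 mm (lens2) (horizontal distance between marker and place2 above 0.05 m and distance of lens2 from where it was at the start of the episode above 0.015 m).
It fails at once if marker or dust caps shifted more than 20 mm (distance of any of marker, cap0, cap1 from where it was at the start of the episode above 0.02 m).
It fails at once if a bystander on the bench shifted more than 30 mm (distance of any of bottle, dish, screwdriver, tissues from where it was at the start of the episode above 0.03 m).
It also fails if it takes over 40 s, if anything falls off the work surface, if the arm or the gripper's body presses on something with over 40 N, if the wrist force passes 120 N, or if a joint passes its speed limit or range.

## Robot

A 7-joint arm with a two-finger parallel gripper is mounted at the origin on the work surface. World frame = base frame: x ahead of the robot, y to its left, z up, the work surface at z = 0. Lengths are in m, angles in rad, forces in N, time in s.
With the tool pointing down it reaches from about 0.4 to 0.875 m from the base axis. Payload 19.3 kg.
Tool frame: the origin (TCP) lies at the very end of the fingers, on their centre line; the grasp point (between the pads) lies 19 mm behind it; z points along the fingers, y is the direction in which the jaws open and shut (so a half turn about z gives the same grasp; the last joint's range is limited). The gripper opens to 85 mm and grips with 20 to 120 N. Pads are 22 mm wide; open, the fingers measure 114 mm over their backs; the gripper's body (76 mm by 85 mm) begins 54 mm behind the grasp point. The pads swing forward as they close: fully open they stand 13 mm farther back than shut.
Start: joints at [1.167, 0.521, -0.036, 1.599, 0.021, 1.021, -0.113], TCP at [0.205, -0.591, 0.231] pointing down, gripper open.
Joint ranges: [-2.91, 2.91], [-0.3, 2.13], [-1.5, 1.42], [0.17, 2.43], [-1.26, 4.41], [0.16, 1.93], [-2.52, 2.52]. Speed limits (rad/s): [1.89, 1.89, 2.39, 2.39, 3.01, 3.01, 3.01].

## Interface

Orientations are given as [roll, pitch, yaw] about the fixed x, y, z axes, in that order (R = Rz(yaw) Ry(pitch) Rx(roll)).
In Python, from workcell import bot gives the robot as it stands. The module is installed in compiled form; this text tells all that it offers.
- The arm moves only by the shell command python3 -m inch 'ROWS' [FORCE]. ROWS is JSON, a list of rows, each an object of numbers: "dx", "dy", "dz": the shift along the tool's x, y, z in mm; "rx", "ry", "rz": the turn, a rotation vector about the tool's x, y, z in rad; "hand": the closure, from -1 (fully open) to 1 (shut), so that 0 is half open. In form: [{"dx": .., "dy": .., "dz": .., "rx": .., "ry": .., "rz": .., "hand": ..}, ...]. A call has 1 to 10 rows; each row shifts and turns the commanded pose from where the row before left it, along the tool's axes as they then stand; what a row does not reach is not made up. A row lasts 1/10 s, in which the tool goes at most 50 mm and 8.59 degrees, less where a joint would pass 70% of its speed; a pose out of reach is approached as far as the arm can. A call with a gripper value outside its range is refused whole. The fingers move at their own pace and stop on an object; FORCE is the grip in N (left out, the last holds). Time passes only in rows, so rows that do not move let the fingers close. It gives the time, the measured TCP pose, the force and the opening at its end, in the units of the state.
- bot.observe(): the state, without advancing time (a new reading comes with each control period).
- bot.grab_frame(name): name is "side" or "top" or "wrist"; returns (picture, depth): 400x640x3 uint8, red, green, blue; 400x640 float32, m along the optical axis (not along the pixel's ray), 0 where there is no reading.
- bot.get_calibration(name): a dict with "vertical_fov" (degrees; the focal length in pixels is half the picture's height over the tangent of half this angle, whatever the lens; pixels are square), "cx", "cy" (the principal point, pixels), "origin" and "orientation" of the camera in the world. Camera axes: x right, y down, z forward; pixel columns grow to the right and rows downward; lengths in m; the calibration is good to about 2 mm. A picture is of the moment at which its call begins: read the wrist's pose just before it. get_calibration takes no time and is no camera call; for the wrist camera it gives the pose at the moment of the call.
- bot.job_done(): hands the job in, once; it reports no verdict.
Trained networks look in the newest picture that a camera, given by its name, has taken for a name from the list of things; names that differ only in an ending like _2 or _b are one class to them, and where a whole thing is asked for, a point or a joint stands for the part that bears it (a point fixed in the world has none). Each returns a list of dicts, best first, with "score" (0 to 1); they miss things now and then, are a little off and sometimes report something else, mostly with a low value. They report only what shows in the picture. A call takes as long as a camera call.
- bot.trace(camera, target): "region" (400x640 bool, what is visible of it) and "box" ([left, top, right, bottom] in pixels, round what is visible of it).
- bot.tip_of(camera, target): "centre" ([row, column] in pixels: a listed point, or the origin of a listed thing).
The state is a dict: "clock": time; "qpos": joint angles; "qd": joint speeds; "joint_efforts": joint torques, N m; "position": TCP position; "tool_rot": TCP orientation; "force": force on the tool from outside, world axes, zero at the start; "moment": the same for the moment, N m; "grip_width": finger opening in m.
Only numpy, scipy, OpenCV 4.12 (cv2) and the standard library are available. Lean on these libraries where they do the work, as an engineer would, in place of code of your own. Each camera call takes 0.05 s, during which the arm holds its last target.

## Working session

There is one attempt and no reset: what is moved stays moved. The work goes in short steps, Python scripts to look and compute and a shell command to move; the robot and the scene stay as the last step left them, time stands still between calls to the robot, and variables do not carry over. Pictures are saved under pics/ and viewed, and the job is handed in when it is done.

```bash
mkdir -p pics
cat > h.py <<'E'
import numpy as np, cv2
from workcell import bot
from scipy.spatial.transform import Rotation as R
def cam(name):
    c=bot.get_calibration(name); f=200/np.tan(np.radians(c["vertical_fov"])/2)
    o=np.array(c["orientation"],float)
    M=o if o.shape==(3,3) else R.from_euler('xyz',o).as_matrix()
    return f,c["cx"],c["cy"],np.array(c["origin"]),M
def world(c,d,r,col):
    f,cx,cy,o,M=c
    return o+M@np.array([(col-cx)/f*d,(r-cy)/f*d,d])
def cloud(c,depth):
    f,cx,cy,o,M=c
    v,u=np.mgrid[0:400,0:640]
    P=np.stack([(u-cx)/f*depth,(v-cy)/f*depth,depth],-1)
    return P@M.T+o
E
python3 - <<'E'
from h import *
print(bot.observe()); print(bot.get_calibration("top")); print(bot.get_calibration("side"))
for n in ("top","side"):
    p,d=bot.grab_frame(n); cv2.imwrite(f"pics/{n}0.png",p[...,::-1]); np.save(f"{n}_d.npy",d)
E
```

```text
{'clock': 0.0, 'qpos': array([ 1.16681921,  0.52200894, -0.03629895,  1.60001258,  0.02119254,
        1.02110914, -0.11276845]), 'qd': array([-0.00220092, -0.00039385,  0.00017838,  0.00050952, -0.00119931,
        0.00022437, -0.00018686]), 'joint_efforts': array([-1.36969455e-03, -9.27098608e+01,  1.97907664e+00, -3.69930875e+01,
        1.78107340e-02,  8.09523510e-03,  8.81574306e-05]), 'position': array([ 0.20459603, -0.59019811,  0.23072758]), 'tool_rot': array([-3.14044294e+00,  9.09464272e-05,  3.33770258e-01]), 'force': array([-0.96017904,  0.49104655, -0.29473866]), 'moment': array([-0.02876943, -0.00446275, -0.01484774]), 'grip_width': 0.08532673830653344}
{'vertical_fov': 50.31196656526829, 'cx': 317.58410343548167, 'cy': 196.04719526184283, 'origin': array([0.54729879, 0.09656247, 1.29676421]), 'orientation': array([-3.0746112 , -0.01298491, -1.5415196 ])}
{'vertical_fov': 49.171227695213744, 'cx': 317.95376835748283, 'cy': 199.28652474283976, 'origin': array([0.52112066, 1.12006458, 0.87497703]), 'orientation': array([-2.22537312,  0.00639249, -3.04971528])}
```

View pics/top0.png

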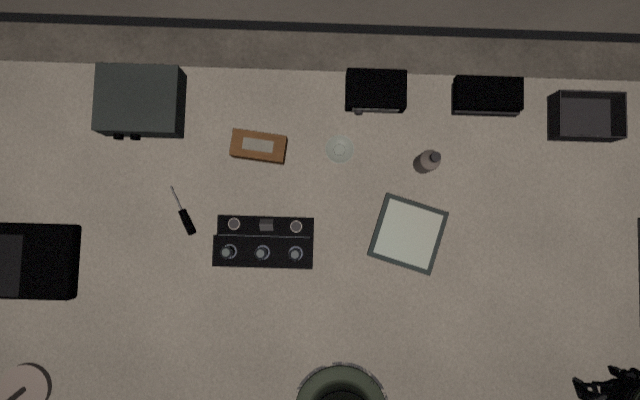

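View pics/side0.png

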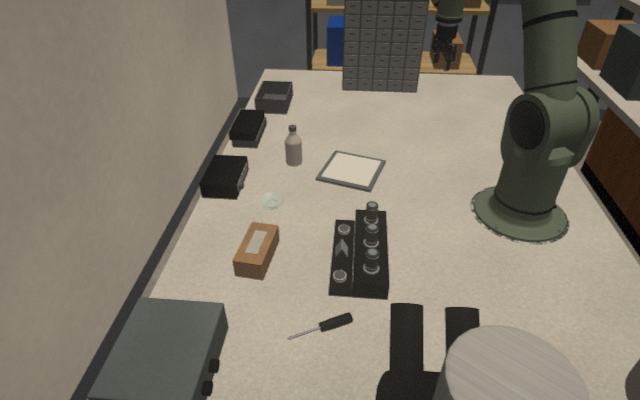

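Run:
```python
from h import *
d=np.load("top_d.npy");c=cam("top");P=cloud(c,d)
for t in ("marker","cap0","lens0","pad","rack","bottle","dish","tissues","screwdriver"):
    for r in bot.trace("top",t)[:4]:
        m=r["region"]&(d>0)
        if m.sum()==0: print(t,r["box"]);continue
        q=P[m]; print(t,round(r["score"],2),np.round(r["box"]),"med",np.median(q,0).round(3),"min",np.percentile(q,3,axis=0).round(3),"max",np.percentile(q,97,axis=0).round(3))
for t in ("marker","lens0","pad","rack","place0","place1","place2"):
    for r in bot.tip_of("top",t)[:3]: print(t,round(r["score"],2),np.round(r["centre"],1))
```

```text
marker 0.48 [264. 222. 270. 230.] med [0.542 0.233 0.031] min [0.527 0.215 0.016] max [0.56  0.251 0.046]
cap0 0.68 [289. 225. 304. 234.] med [0.539 0.147 0.025] min [0.526 0.132 0.021] max [0.554 0.162 0.029]
cap0 0.64 [225. 218. 237. 231.] med [0.543 0.329 0.025] min [0.53  0.316 0.019] max [0.557 0.344 0.03 ]
lens0 0.59 [292. 245. 302. 260.] med [0.466 0.141 0.115] min [0.449 0.123 0.057] max [0.481 0.158 0.12 ]
lens0 0.57 [255. 243. 274. 259.] med [0.467 0.234 0.113] min [0.449 0.218 0.054] max [0.484 0.254 0.119]
lens0 0.48 [221. 247. 238. 259.] med [0.466 0.326 0.114] min [0.448 0.315 0.059] max [0.482 0.345 0.119]
pad 0.83 [364. 194. 448. 274.] med [ 0.527 -0.191  0.014] min [ 0.431 -0.29   0.008] max [ 0.627 -0.092  0.018]
rack 0.72 [211. 214. 316. 271.] med [0.493 0.238 0.054] min [0.422 0.1   0.009] max [0.564 0.376 0.06 ]
rack 0.38 [254. 243. 271. 256.] med [0.465 0.234 0.114] min [0.449 0.221 0.061] max [0.48  0.251 0.12 ]
bottle 0.72 [365. 194. 452. 272.] med [ 0.527 -0.192  0.013] min [ 0.427 -0.291  0.007] max [ 0.627 -0.093  0.018]
bottle 0.57 [416. 149. 441. 171.] med [ 0.734 -0.222  0.101] min [ 0.713 -0.25   0.014] max [ 0.766 -0.205  0.153]
dish 0.83 [325. 137. 355. 162.] med [0.781 0.022 0.013] min [ 0.741 -0.017  0.003] max [0.818 0.059 0.021]
tissues 0.58 [229. 128. 288. 165.] med [0.771 0.263 0.06 ] min [0.731 0.186 0.011] max [0.814 0.339 0.065]
screwdriver 0.71 [177. 210. 194. 232.] med [0.547 0.469 0.023] min [0.515 0.449 0.013] max [0.579 0.49  0.029]
marker 0.65 [164.4 423.3]
marker 0.43 [224.1 267.6]
lens0 0.72 [251.  229.7]
lens0 0.69 [249.6 298.2]
lens0 0.62 [251.7 260.5]
pad 0.98 [233.6 403.2]
rack 0.86 [251.5 262.7]
place0 0.87 [226.3 261.4]
place0 0.73 [221.3 235.2]
place0 0.72 [229.  297.6]
place1 0.87 [226.3 261.4]
place1 0.73 [221.3 235.2]
place1 0.72 [229.  297.6]
place2 0.87 [226.3 261.4]
place2 0.73 [221.3 235.2]
place2 0.72 [229.  297.6]
```

The marker stands in the middle of the ledge, at pixel (267,225) in the top view. It is beside lens1 at world (0.467, 0.234), between the two caps, and the side view agrees. I'll refine the tube and pad positions next, then move.

```bash
cat >> h.py <<'E'
def go(p,rpy=None):
    s=bot.observe(); A=R.from_euler('xyz',s["tool_rot"])
    print("pos",s["position"].round(4),"rpy",s["tool_rot"].round(3),"t",s["clock"])
    print("tool delta mm",(A.inv().apply(np.array(p)-s["position"])*1000).round(1))
    if rpy is not None: print("rotvec tool",(A.inv()*R.from_euler('xyz',rpy)).as_rotvec().round(3))
E
python3 - <<'E'
from h import *
d=np.load("top_d.npy");c=cam("top");P=cloud(c,d)
m=((P[...,2]>0.108)&(P[...,2]<0.13)&(abs(P[...,0]-.467)<.04)&(P[...,1]>.09)&(P[...,1]<.38)).astype(np.uint8)
n,l,st,ce=cv2.connectedComponentsWithStats(m)
for i in range(1,n):
    q=P[l==i]; print(len(q),q.mean(0).round(4),(q.min(0)+q.max(0))/2, q.max(0)-q.min(0))
d=np.load("side_d.npy");c=cam("side");P=cloud(c,d)
p,_=bot.grab_frame("side")
for t in ("marker","lens0","pad"):
    for r in bot.trace("side",t)[:3]:
        mm=r["region"]&(d>0);q=P[mm];print(t,round(r["score"],2),np.median(q,0).round(3),q.min(0).round(3),q.max(0).round(3))
go([.467,-.25,.30],[np.pi,0,0])
E
```

```text
123 [0.4642 0.3316 0.1157] [0.46393201 0.33185361 0.11562379] [0.03043084 0.03239206 0.0147427 ]
123 [0.464  0.2374 0.1153] [0.46385711 0.23774178 0.11488439] [0.0306371  0.03361355 0.01218545]
118 [0.464  0.1425 0.116 ] [0.46388658 0.14248795 0.11548526] [0.0304931  0.03069382 0.01038604]
marker 0.56 [0.544 0.237 0.03 ] [0.526 0.214 0.009] [0.561 0.26  0.045]
lens0 0.78 [0.466 0.252 0.092] [0.446 0.174 0.052] [0.485 0.262 0.118]
lens0 0.64 [ 0.74  -0.211  0.077] [ 0.714 -0.247 -0.001] [ 0.768 -0.196  0.15 ]
lens0 0.55 [0.466 0.156 0.094] [ 0.435  0.002 -0.003] [0.485 0.166 0.118]
pad 0.76 [ 0.529 -0.175  0.011] [ 0.41  -0.313 -0.003] [ 0.648 -0.063  0.02 ]
pad 0.67 [0.497 0.299 0.046] [ 0.415  0.046 -0.004] [0.57  0.389 0.115]
pos [ 0.2047 -0.5905  0.2313] rpy [-3.142 -0.     0.334] t 1.1
tool delta mm [ 359.3 -235.8  -68.7]
rotvec tool [-0.    -0.     0.334]
```

```bash
python3 -m inch '[{"dx":36,"dy":-23.5,"dz":-7},{"dx":36,"dy":-23.5,"dz":-7},{"dx":36,"dy":-23.5,"dz":-7},{"dx":36,"dy":-23.5,"dz":-7},{"dx":36,"dy":-23.5,"dz":-7},{"dx":36,"dy":-23.5,"dz":-7},{"dx":36,"dy":-23.5,"dz":-7},{"dx":36,"dy":-23.5,"dz":-7},{"dx":36,"dy":-23.5,"dz":-7},{"dx":36,"dy":-23.5,"dz":-7}]'
python3 - <<'E'
from h import *
go([.466,.237,.25],[np.pi,0,0]); print(bot.observe()["qpos"].round(3))
E
```

```text
pos [ 0.2047 -0.5905  0.2313] rpy [-3.142 -0.     0.334] t 1.1
tool delta mm [ 517.9 -696.3  -18.7]
rotvec tool [-0.    -0.     0.334]
[ 1.167  0.521 -0.036  1.599  0.021  1.021 -0.113]schema error: expected keys dx, dy, dz, rx, ry, rz, hand
```

```bash
python3 -m inch '[{"dx":36,"dy":-23.5,"dz":-7,"rx":0,"ry":0,"rz":0,"hand":-1},{"dx":36,"dy":-23.5,"dz":-7,"rx":0,"ry":0,"rz":0,"hand":-1},{"dx":36,"dy":-23.5,"dz":-7,"rx":0,"ry":0,"rz":0,"hand":-1},{"dx":36,"dy":-23.5,"dz":-7,"rx":0,"ry":0,"rz":0,"hand":-1},{"dx":36,"dy":-23.5,"dz":-7,"rx":0,"ry":0,"rz":0,"hand":-1},{"dx":36,"dy":-23.5,"dz":-7,"rx":0,"ry":0,"rz":0,"hand":-1},{"dx":36,"dy":-23.5,"dz":-7,"rx":0,"ry":0,"rz":0,"hand":-1},{"dx":36,"dy":-23.5,"dz":-7,"rx":0,"ry":0,"rz":0.11,"hand":-1},{"dx":36,"dy":-23.5,"dz":-7,"rx":0,"ry":0,"rz":0.11,"hand":-1},{"dx":36,"dy":-23.5,"dz":-7,"rx":0,"ry":0,"rz":0.114,"hand":-1}]'
python3 - <<'E'
from h import *
go([.466,.237,.25],[np.pi,0,0]); print(bot.observe()["qpos"].round(3))
E
```

```text
clock: 2.1
position: [0.479, -0.2586, 0.302]
tool_rot: [3.141, -0.0, -0.005]
force: [0.5, -1.3, -0.3]
grip_width: 0.0853
pos [ 0.479  -0.2586  0.302 ] rpy [ 3.141 -0.    -0.005] t 2.1
tool delta mm [ -15.5 -495.6   51.8]
rotvec tool [ 0.    -0.    -0.005]
[ 0.479  0.324 -0.121  1.722  0.043  1.098 -1.231]
```

```bash
cat > kin.py <<'E'
from h import *
from scipy.optimize import least_squares
import itertools
def fk(q,p,s):
    h,L1,L2,L3,c,a1,a2=p
    A=R.from_euler('z',s[0]*q[0]); x=np.array([0,0,h])
    A=A*R.from_euler('y',q[1]); A=A*R.from_euler('z',s[1]*q[2]); x=x+A.apply([a1,0,L1])
    A=A*R.from_euler('y',q[3]); A=A*R.from_euler('z',s[2]*q[4]); x=x+A.apply([a2,0,L2])
    A=A*R.from_euler('y',q[5]); A=A*R.from_euler('z',s[3]*q[6]+c); x=x+A.apply([0,0,L3])
    return x,A
E
cat > data.py <<'E'
D=[([1.1668,0.5213,-0.0363,1.5995,0.0212,1.0211,-0.1128],[.2047,-.5903,.231],[-3.1415,0,.334]),
([0.479,0.324,-0.121,1.722,0.043,1.098,-1.231],[.479,-.2586,.302],[3.141,0,-.005])]
E
cat > fit.py <<'E'
from kin import *
from data import D
def fit():
    best=[]
    for s in itertools.product([1,-1],repeat=4):
      for c in (0,1.57,3.14,-1.57):
        def res(p):
            o=[]
            for q,x,r in D:
                X,A=fk(q,p,s); o+=list((X-x)*5)+list((A.inv()*R.from_euler('xyz',r)).as_rotvec())
            return np.array(o+list(0.01*np.array([p[5],p[6]])))
        f=least_squares(res,[.36,.46,.46,.3,c,0,0]); best.append((f.cost,s,f.x.round(4)))
    best.sort(key=lambda b:b[0]); return best
if __name__=="__main__":
    for b in fit()[:6]: print(b)
E
python3 fit.py
python3 -m inch '[{"dx":0,"dy":-46,"dz":3,"rx":0,"ry":0,"rz":0,"hand":-1},{"dx":0,"dy":-46,"dz":3,"rx":0,"ry":0,"rz":0,"hand":-1},{"dx":0,"dy":-46,"dz":3,"rx":0,"ry":0,"rz":0,"hand":-1},{"dx":0,"dy":-46,"dz":3,"rx":0,"ry":0,"rz":0,"hand":-1},{"dx":0,"dy":-46,"dz":3,"rx":0,"ry":0,"rz":0,"hand":-1}]'
python3 - <<'E'
from h import *
go([.466,.237,.25],[np.pi,0,0]); print(bot.observe()["qpos"].round(3))
E
```

```text
(np.float64(0.002080724982206755), (-1, -1, -1, -1), array([305.4822,   3.1897,   3.81  , 301.3044,   1.5707,  -1.1474,
         6.2081]))
(np.float64(0.0020807249822088515), (-1, -1, -1, -1), array([305.4823,   3.1897,   3.81  , 301.3045,   1.5707,  -1.1474,
         6.2081]))
(np.float64(0.0020807249822139984), (-1, -1, -1, -1), array([305.4819,   3.1897,   3.81  , 301.3041,   1.5707,  -1.1474,
         6.2081]))
(np.float64(0.0020807249822200526), (-1, -1, -1, -1), array([305.4819,   3.1897,   3.81  , 301.3041,   1.5707,  -1.1474,
         6.2081]))
(np.float64(0.008708533686680835), (-1, 1, 1, -1), array([-5.941454e+02, -7.063000e-01, -7.875000e-01, -5.927573e+02,
        1.393800e+00,  4.933000e-01, -2.422400e+00]))
(np.float64(0.008708533686683497), (-1, 1, 1, -1), array([-5.941456e+02, -7.063000e-01, -7.875000e-01, -5.927576e+02,
        1.393800e+00,  4.933000e-01, -2.422400e+00]))
clock: 2.6
position: [0.478, -0.0284, 0.2865]
tool_rot: [3.141, -0.001, -0.0]
force: [2.0, -0.0, 0.9]
grip_width: 0.0855
pos [ 0.478  -0.0284  0.2865] rpy [ 3.141e+00 -1.000e-03 -0.000e+00] t 2.6
tool delta mm [ -12.2 -265.4   36.4]
rotvec tool [ 0.    -0.001 -0.   ]
[ 0.145  0.233 -0.251  1.893  0.068  1.022 -1.705]
```

```bash
python3 -m inch '[{"dx":-2,"dy":-44,"dz":2,"rx":0,"ry":0,"rz":0,"hand":-1},{"dx":-2,"dy":-44,"dz":2,"rx":0,"ry":0,"rz":0,"hand":-1},{"dx":-2,"dy":-44,"dz":2,"rx":0,"ry":0,"rz":0,"hand":-1},{"dx":-2,"dy":-44,"dz":2,"rx":0,"ry":0,"rz":0,"hand":-1},{"dx":-2,"dy":-44,"dz":2,"rx":0,"ry":0,"rz":0,"hand":-1},{"dx":-2,"dy":-44,"dz":2,"rx":0,"ry":0,"rz":0,"hand":-1},{"dx":0,"dy":0,"dz":0,"rx":0,"ry":0,"rz":0,"hand":-1}]'
python3 - <<'E'
from h import *
go([.466,.237,.21],[np.pi,0,0]); print(bot.observe()["qpos"].round(4))
p,d=bot.grab_frame("wrist"); cv2.imwrite("pics/w1.png",p[...,::-1]); np.save("w1d.npy",d)
c=cam("wrist");P=cloud(c,d); print(c)
m=((d>0)&(P[...,2]>0.108)&(P[...,2]<0.125)&(abs(P[...,0]-.467)<.05)&(P[...,1]>.05)&(P[...,1]<.42)).astype(np.uint8)
n,l,st,ce=cv2.connectedComponentsWithStats(m)
for i in range(1,n):
    q=P[l==i]
    if len(q)>100: print(len(q),q.mean(0).round(4),(q.min(0)+q.max(0))/2, q.max(0)-q.min(0))
E
```

```text
clock: 3.3
position: [0.4649, 0.2396, 0.2741]
tool_rot: [-3.139, 0.001, 0.006]
force: [-0.1, -1.3, 0.8]
grip_width: 0.0855
pos [0.4649 0.2396 0.2741] rpy [-3.139e+00  1.000e-03  6.000e-03] t 3.3
tool delta mm [ 1.1  2.7 64.1]
rotvec tool [-0.002  0.001  0.006]
[-0.2845  0.3323 -0.388   1.8011  0.1413  1.0348 -2.2899]
(np.float64(319.65426832403404), 318.9840200967817, 198.55749374021326, array([0.54741576, 0.23710142, 0.41696875]), array([[ 2.94250395e-03, -9.46708854e-01, -3.22077144e-01],
       [-9.99995225e-01, -3.08987984e-03, -5.36309327e-05],
       [-9.44406795e-04,  3.22075764e-01, -9.46713426e-01]]))
982 [0.4674 0.3312 0.115 ] [0.46666976 0.33204922 0.11297812] [0.03360957 0.03376344 0.0098486 ]
949 [0.4671 0.2376 0.1153] [0.46614638 0.23761603 0.11306132] [0.03370508 0.03283415 0.00976716]
976 [0.4666 0.1439 0.1153] [0.46575374 0.14324722 0.11321742] [0.03310763 0.03324705 0.01008827]
```

View pics/w1.png

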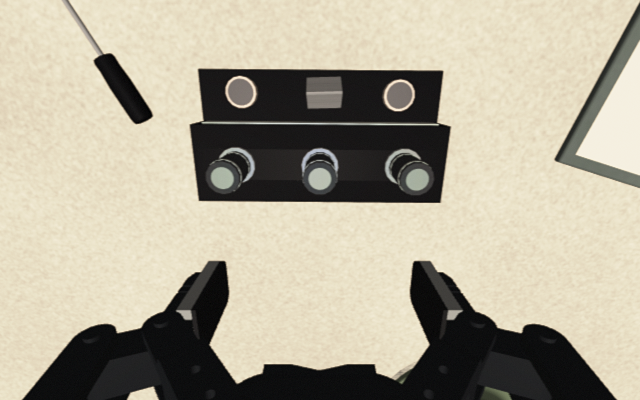

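The wrist view confirms it: the marker tent is at (324,92), right behind the middle tube at (319,175), with caps behind the outer two. I'll do a short tilt test in the air so I can fit the kinematics before choosing the final pose.

```bash
python3 -m inch '[{"dx":0,"dy":0,"dz":0,"rx":0,"ry":-0.14,"rz":0,"hand":-1},{"dx":0,"dy":0,"dz":0,"rx":0,"ry":-0.14,"rz":0,"hand":-1},{"dx":0,"dy":0,"dz":0,"rx":0,"ry":-0.14,"rz":0,"hand":-1},{"dx":0,"dy":0,"dz":0,"rx":0,"ry":0,"rz":0,"hand":-1}]'
cat > data.py <<'E'
from h import *
s=bot.observe()
D=[([1.1668,0.5213,-0.0363,1.5995,0.0212,1.0211,-0.1128],[.2047,-.5903,.231],[-3.1415,0,.334]),
([0.479,0.324,-0.121,1.722,0.043,1.098,-1.231],[.479,-.2586,.302],[3.141,0,-.005]),
([0.145,0.233,-0.251,1.893,0.068,1.022,-1.705],[.478,-.0284,.2865],[3.141,-.001,0]),
([-0.2845,0.3323,-0.388,1.8011,0.1413,1.0348,-2.2899],[.4649,.2396,.2741],[-3.139,.001,.006]),
(s["qpos"],s["position"],s["tool_rot"])]
print(s["qpos"].round(4),s["position"].round(4),s["tool_rot"].round(3))
E
python3 - <<'E'
from fit import *
from kin import *
s=(-1,-1,-1,-1)
def res(p):
    o=[]
    for q,x,r in D:
        X,A=fk(q,p,s); o+=list((X-x)*5)+list((A.inv()*R.from_euler('xyz',r)).as_rotvec())
    return np.array(o)
f=least_squares(lambda p:np.r_[res(p),.001*p],[.36,.46,.46,.3,1.57,0,0]); print(f.cost,f.x.round(4)); print(res(f.x).reshape(-1,6).round(3))
f=least_squares(lambda p:np.r_[res(np.r_[p,0,0]),.001*p],[.36,.46,.46,.3,1.57]); print(f.cost,f.x.round(4)); print(res(np.r_[f.x,0,0]).reshape(-1,6).round(3))
E
```

```text
clock: 3.75
position: [0.4679, 0.2316, 0.2718]
tool_rot: [3.14, 0.429, -0.005]
force: [-0.3, -0.2, -1.8]
grip_width: 0.0853
[-0.2081  0.5697 -0.3858  1.5108 -0.0243  1.4601 -2.1439] [0.4679 0.2316 0.2718] [ 3.14   0.429 -0.005]
0.1302178739255571 [ 0.0561  0.7485  0.2902  0.4176  1.571  -0.0134 -0.0921]
[[ 0.323 -0.043 -0.049  0.    -0.    -0.   ]
 [ 0.017  0.259  0.001 -0.001 -0.    -0.   ]
 [-0.131  0.208  0.055 -0.    -0.001  0.   ]
 [-0.094  0.094  0.037  0.    -0.     0.   ]
 [-0.01   0.028 -0.045 -0.    -0.    -0.   ]]
0.13606688518230858 [0.1216 0.7732 0.3166 0.4079 1.571 ]
[[ 0.316 -0.036 -0.061  0.    -0.    -0.   ]
 [ 0.024  0.25   0.003 -0.001 -0.    -0.   ]
 [-0.163  0.193  0.074 -0.    -0.001  0.   ]
 [-0.098  0.066  0.045  0.    -0.     0.   ]
 [-0.013  0.121 -0.061 -0.     0.    -0.   ]]
```

```bash
cat > kin.py <<'E'
from h import *
from scipy.optimize import least_squares
import itertools
def fk(q,p,s=(-1,-1,-1,-1),full=False):
    h,L1,L2,L3,c,b0,b1,b2=p
    A=R.from_euler('z',s[0]*q[0]); x=A.apply([0,b0,h]);X=[x]
    A=A*R.from_euler('y',q[1]); A=A*R.from_euler('z',s[1]*q[2]); x=x+A.apply([0,b1,L1]);X.append(x)
    A=A*R.from_euler('y',q[3]); A=A*R.from_euler('z',s[2]*q[4]); x=x+A.apply([0,b2,L2]);X.append(x)
    A=A*R.from_euler('y',q[5]); A=A*R.from_euler('z',s[3]*q[6]+c); x=x+A.apply([0,0,L3])
    return (x,A,X) if full else (x,A)
E
cat > fit.py <<'E'
from kin import *
from data import D
def res(p):
    o=[]
    for q,x,r in D:
        X,A=fk(q,p); o+=list((X-x)*5)+list((A.inv()*R.from_euler('xyz',r)).as_rotvec())
    return np.array(o)
f=least_squares(lambda p:np.r_[res(p),.0001*p],[.36,.46,.46,.3,1.57,0,0,0])
P=f.x; print(f.cost,P.round(4)); print((res(P).reshape(-1,6)[:,:3]/5).round(4))
E
python3 fit.py
```

```text
[-0.2081  0.5697 -0.3858  1.5108 -0.0243  1.4601 -2.1439] [0.4679 0.2316 0.2718] [ 3.14   0.429 -0.005]
6.685768579759487e-06 [ 3.200e-01  5.295e-01  4.207e-01  3.275e-01  1.571e+00 -2.160e-02
 -3.670e-02 -9.000e-04]
[[-0.     -0.0001  0.0003]
 [-0.0001  0.0001 -0.0004]
 [ 0.0002  0.0001  0.0003]
 [-0.0001 -0.0001 -0.    ]
 [-0.     -0.0001 -0.0001]]
```

```bash
cat > plan.py <<'E'
import sys,io,contextlib
from kin import *
P=np.array([.32,.5295,.4207,.3275,1.5708,-.0216,-.0367,-.0009])
lo=np.array([-2.91,-.3,-1.5,.17,-1.26,.16,-2.52]);hi=np.array([2.91,2.13,1.42,2.43,4.41,1.93,2.52])
def ik(q0,x,A,w=.02,m=.05):
    f=least_squares(lambda q:np.r_[(fk(q,P)[0]-x)*5,(fk(q,P)[1].inv()*A).as_rotvec(),w*.1*(q-q0)],np.clip(q0,lo+m+.01,hi-m-.01),bounds=(lo+m,hi-m))
    q=f.x;X,B=fk(q,P)
    return q,np.linalg.norm(X-x),(B.inv()*A).magnitude()
def steps(q,x0,A0,x1,A1,n):
    rv=(A0.inv()*A1).as_rotvec(); bad=0
    for i in range(1,n+1):
        q,e,g=ik(q,x0+(x1-x0)*i/n,A0*R.from_rotvec(rv*i/n)); bad=max(bad,e,g)
    return q,bad
E
cat > run.py <<'E'
from plan import *
q=np.array([-0.2845,0.3323,-0.388,1.8011,0.1413,1.0348,-2.2899])
down=lambda y:R.from_euler('xyz',[np.pi,0,y])
x=np.array([.4655,.2375,.274]); lens=np.array([.528,-.191,.23])
for yaw in (0,np.pi/2,np.pi):
    qa,b=steps(q,x,down(0),x,down(0)*R.from_rotvec([0,0,-yaw]),12)
    A=down(0)*R.from_rotvec([0,0,-yaw])
    print("yaw",-yaw,qa.round(2),round(b,3))
    if b>.01: continue
    xm=np.array([.528,-.191,.30]); qb,b=steps(qa,x,A,xm,A,10); print(" pad",qb.round(2),round(b,3))
    for phi in np.arange(0,360,45):
      for tilt in (75,90):
        t=np.radians(tilt);ph=np.radians(phi)
        # axis rotating -z toward (cos,sin): rotvec = z_down x d
        ax=np.cross([0,0,-1],[np.cos(ph),np.sin(ph),0]); A1=R.from_rotvec(ax*t)*A
        x1=lens-A1.apply([0,0,.013]); qc,b2=steps(qb,xm,A,x1,A1,12)
        if b2<.02: print("  phi",phi,tilt,qc.round(2),"bad",round(b2,4),"margin",np.minimum(qc-lo,hi-qc).min().round(2))
E
python3 run.py
```

```text
yaw 0 [-0.28  0.33 -0.39  1.8   0.14  1.04 -2.29] 0.0
 pad [ 0.37  0.36 -0.18  1.68  0.07  1.11 -1.39] 0.0
  phi 45 75 [ 1.36  0.85 -0.71  1.99 -1.12  0.91  0.18] bad 0.0 margin 0.14
  phi 45 90 [ 1.41  1.06 -0.75  1.96 -1.16  1.03  0.34] bad 0.0 margin 0.1
  phi 90 75 [ 0.93  1.01 -0.43  1.35 -0.65  1.68 -0.8 ] bad 0.0 margin 0.25
  phi 90 90 [ 0.96  1.16 -0.48  1.3  -0.74  1.8  -0.8 ] bad 0.0 margin 0.13
  phi 225 75 [-0.26  1.03  0.24  1.31  0.58  1.88 -1.74] bad 0.0 margin 0.05
  phi 225 90 [-0.44  1.26  0.61  1.27  0.48  1.88 -1.54] bad 0.0 margin 0.05
  phi 270 75 [-0.87  0.96  0.75  1.97  0.8   0.99 -2.47] bad 0.0 margin 0.05
  phi 270 90 [-0.98  1.28  0.93  1.95  0.69  0.96 -2.47] bad 0.0 margin 0.05
yaw -1.5707963267948966 [-0.04  0.38 -0.71  1.79  0.28  1.07 -0.85] 0.0
 pad [ 0.64  0.4  -0.55  1.66  0.22  1.14  0.04] 0.0
  phi 45 75 [ 1.65  1.13 -1.21  1.98 -0.54  0.6   1.26] bad 0.0 margin 0.29
  phi 45 90 [ 1.69  1.39 -1.25  1.95 -0.56  0.66  1.4 ] bad 0.0 margin 0.25
  phi 90 75 [ 1.1   1.1  -0.77  1.34 -0.44  1.59  0.57] bad 0.0 margin 0.34
  phi 90 90 [ 1.12  1.25 -0.8
[... 314 characters left out ...]
1  1.25  1.79 -1.33] bad 0.0 margin 0.14
yaw -3.141592653589793 [ 0.2   0.5  -1.08  1.78  0.48  1.16  0.54] 0.0
 pad [ 0.97  0.53 -1.06  1.65  0.48  1.25  1.38] 0.0
  phi 45 75 [ 1.73  1.35 -1.45  1.98  0.02  0.55  2.31] bad 0.0 margin 0.05
  phi 90 75 [ 1.27  1.31 -1.23  1.33 -0.08  1.53  1.82] bad 0.0 margin 0.27
  phi 90 90 [ 1.28  1.46 -1.25  1.28 -0.19  1.61  1.84] bad 0.0 margin 0.25
  phi 225 75 [-0.26  1.03  0.24  1.31  0.58  1.88  1.4 ] bad 0.0 margin 0.05
  phi 225 90 [-0.44  1.26  0.61  1.27  0.48  1.88  1.6 ] bad 0.0 margin 0.05
  phi 270 75 [ 0.05  0.84 -0.59  1.92  1.31  1.85  0.31] bad 0.0 margin 0.08
  phi 270 90 [-0.18  0.95 -0.28  1.91  1.29  1.88  0.22] bad 0.0 margin 0.05
```

```bash
python3 -m inch '[{"dx":0,"dy":0,"dz":0,"rx":0,"ry":0.14,"rz":0,"hand":-1},{"dx":0,"dy":0,"dz":0,"rx":0,"ry":0.14,"rz":0,"hand":-1},{"dx":0,"dy":0,"dz":0,"rx":0,"ry":0.149,"rz":0,"hand":-1},{"dx":0,"dy":0,"dz":0,"rx":0,"ry":0,"rz":0,"hand":-1},{"dx":0,"dy":0,"dz":0,"rx":0,"ry":0,"rz":0,"hand":-1}]'
python3 -c "
from h import *
go([.4655,.2375,.14],[np.pi,0,0])"
```

```text
clock: 4.25
position: [0.4661, 0.2333, 0.2754]
tool_rot: [-3.142, -0.01, -0.0]
force: [0.7, 0.5, 0.2]
grip_width: 0.0854
pos [0.4661 0.2333 0.2754] rpy [-3.142 -0.01  -0.   ] t 4.25
tool delta mm [ -2.   -4.2 135.3]
rotvec tool [-0.   -0.01 -0.  ]
```

```bash
python3 -m inch '[{"dx":-1,"dy":-4.2,"dz":20,"rx":0,"ry":-0.01,"rz":0,"hand":-1},{"dx":0,"dy":0,"dz":30,"rx":0,"ry":0,"rz":0,"hand":-1},{"dx":0,"dy":0,"dz":30,"rx":0,"ry":0,"rz":0,"hand":-1},{"dx":0,"dy":0,"dz":30,"rx":0,"ry":0,"rz":0,"hand":-1},{"dx":0,"dy":0,"dz":20,"rx":0,"ry":0,"rz":0,"hand":-1},{"dx":0,"dy":0,"dz":0,"rx":0,"ry":0,"rz":0,"hand":-1},{"dx":0,"dy":0,"dz":0,"rx":0,"ry":0,"rz":0,"hand":-1}]'
python3 - <<'E'
from h import *
go([.4655,.2375,.070],[np.pi,0,0])
p,d=bot.grab_frame("wrist"); cv2.imwrite("pics/w2.png",p[...,::-1])
c=cam("wrist");P=cloud(c,d)
m=((d>0)&(P[...,2]>0.108)&(P[...,2]<0.125)&(abs(P[...,0]-.467)<.05)&(P[...,1]>.05)&(P[...,1]<.42)).astype(np.uint8)
n,l,st,ce=cv2.connectedComponentsWithStats(m)
for i in range(1,n):
    q=P[l==i]
    if len(q)>100: print(len(q),q.mean(0).round(4),(q.min(0)+q.max(0))/2, q.max(0)-q.min(0))
E
```

```text
clock: 4.95
position: [0.466, 0.2378, 0.1445]
tool_rot: [3.141, 0.002, -0.001]
force: [0.3, -0.0, -0.0]
grip_width: 0.0855
pos [0.466  0.2378 0.1445] rpy [ 3.141e+00  2.000e-03 -1.000e-03] t 4.95
tool delta mm [-0.3  0.3 74.5]
rotvec tool [ 0.     0.002 -0.001]
2673 [0.4678 0.3338 0.1156] [0.46601015 0.33556498 0.11316832] [0.03407907 0.03448798 0.01027169]
2507 [0.4677 0.2409 0.1158] [0.46598841 0.24099786 0.11326698] [0.03395499 0.03401721 0.01006259]
2649 [0.4673 0.148  0.1155] [0.46560175 0.14640931 0.1133634 ] [0.0345414  0.03425604 0.01068295]
```

View pics/w2.png

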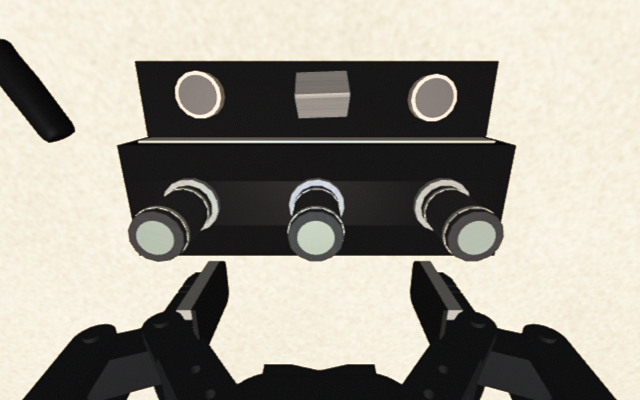

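The middle tube (317,235) sits centred between the open fingers (midline about column 319). The outer tubes and the marker are clear, so I'll descend.

```bash
python3 -m inch '[{"dx":-0.5,"dy":-1,"dz":15,"rx":0,"ry":0,"rz":0,"hand":-1},{"dx":0,"dy":0,"dz":15,"rx":0,"ry":0,"rz":0,"hand":-1},{"dx":0,"dy":0,"dz":15,"rx":0,"ry":0,"rz":0,"hand":-1},{"dx":0,"dy":0,"dz":15,"rx":0,"ry":0,"rz":0,"hand":-1},{"dx":0,"dy":0,"dz":14,"rx":0,"ry":0,"rz":0,"hand":-1},{"dx":0,"dy":0,"dz":0,"rx":0,"ry":0,"rz":0,"hand":-1},{"dx":0,"dy":0,"dz":0,"rx":0,"ry":0,"rz":0,"hand":-1}]'
python3 - <<'E'
from h import *
go([.4655,.2385,.070],[np.pi,0,0])
E
```

```text
clock: 5.7
position: [0.4652, 0.2392, 0.0709]
tool_rot: [-3.141, 0.001, -0.0]
force: [0.2, 0.6, 0.1]
grip_width: 0.0856
pos [0.4652 0.2392 0.0709] rpy [-3.141e+00  1.000e-03 -0.000e+00] t 5.7
tool delta mm [0.3 0.7 0.9]
rotvec tool [-0.     0.001 -0.   ]
```

Close the fingers.

```bash
python3 -m inch '[{"dx":0,"dy":0,"dz":0,"rx":0,"ry":0,"rz":0,"hand":0.3},{"dx":0,"dy":0,"dz":0,"rx":0,"ry":0,"rz":0,"hand":1},{"dx":0,"dy":0,"dz":0,"rx":0,"ry":0,"rz":0,"hand":1},{"dx":0,"dy":0,"dz":0,"rx":0,"ry":0,"rz":0,"hand":1},{"dx":0,"dy":0,"dz":0,"rx":0,"ry":0,"rz":0,"hand":1},{"dx":0,"dy":0,"dz":0,"rx":0,"ry":0,"rz":0,"hand":1},{"dx":0,"dy":0,"dz":0,"rx":0,"ry":0,"rz":0,"hand":1},{"dx":0,"dy":0,"dz":0,"rx":0,"ry":0,"rz":0,"hand":1}]' 60
python3 - <<'E'
from h import *
go([.4655,.2385,.070],[np.pi,0,0])
p,d=bot.grab_frame("wrist"); cv2.imwrite("pics/w3.png",p[...,::-1])
E
```

```text
clock: 6.5
position: [0.4651, 0.239, 0.0708]
tool_rot: [-3.142, 0.0, -0.0]
force: [-1.2, -1.8, 10.2]
grip_width: 0.0327
pos [0.4651 0.239  0.0708] rpy [-3.142  0.    -0.   ] t 6.5
tool delta mm [0.4 0.5 0.8]
rotvec tool [-0.  0. -0.]
```

View pics/w3.png

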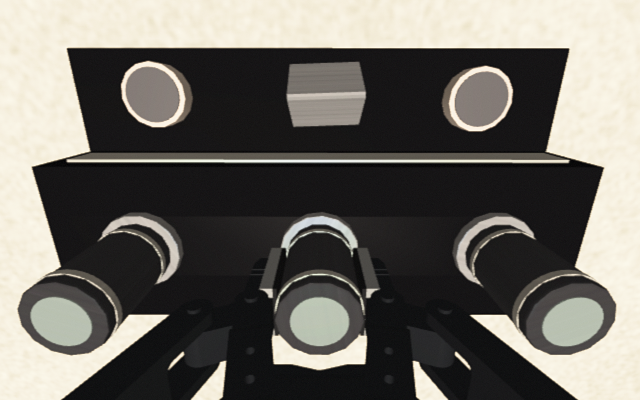

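The fingers hold the middle tube (320,300) at an opening of 33 mm. I'll lift straight up.

```bash
python3 -m inch '[{"dx":0,"dy":0,"dz":-10,"rx":0,"ry":0,"rz":0,"hand":1},{"dx":0,"dy":0,"dz":-15,"rx":0,"ry":0,"rz":0,"hand":1},{"dx":0,"dy":0,"dz":-15,"rx":0,"ry":0,"rz":0,"hand":1},{"dx":0,"dy":0,"dz":-20,"rx":0,"ry":0,"rz":0,"hand":1},{"dx":0,"dy":0,"dz":-25,"rx":0,"ry":0,"rz":0,"hand":1},{"dx":0,"dy":0,"dz":-30,"rx":0,"ry":0,"rz":0,"hand":1},{"dx":0,"dy":0,"dz":-30,"rx":0,"ry":0,"rz":0,"hand":1},{"dx":0,"dy":0,"dz":-35,"rx":0,"ry":0,"rz":0,"hand":1},{"dx":0,"dy":0,"dz":-35,"rx":0,"ry":0,"rz":0,"hand":1},{"dx":0,"dy":0,"dz":-15,"rx":0,"ry":0,"rz":0,"hand":1}]'
python3 - <<'E'
from h import *
go([.528,-.190,.30],[np.pi,0,0])
p,d=bot.grab_frame("wrist"); cv2.imwrite("pics/w4.png",p[...,::-1])
E
```

```text
clock: 7.55
position: [0.4654, 0.2395, 0.304]
tool_rot: [-3.14, -0.002, -0.0]
force: [0.6, -0.0, -1.8]
grip_width: 0.033
pos [0.4654 0.2395 0.304 ] rpy [-3.14e+00 -2.00e-03 -0.00e+00] t 7.55
tool delta mm [ 62.6 429.5   3.3]
rotvec tool [-0.002 -0.002 -0.   ]
```

View pics/w4.png

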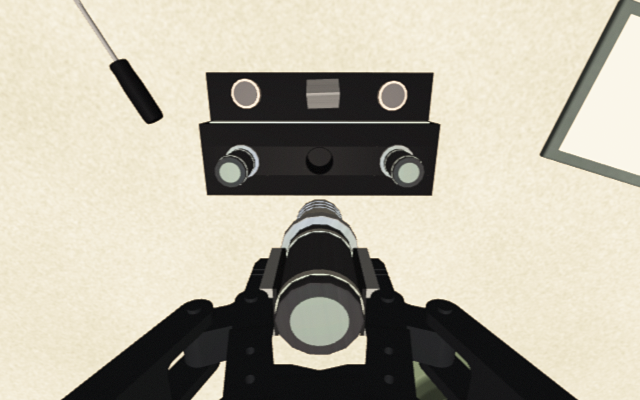

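The tube is out: the middle socket at (319,160) is empty, and the marker (323,93), both caps and both outer tubes haven't moved. Next I'll carry it over the pad.

```bash
python3 -m inch '[{"dx":4,"dy":25,"dz":0,"rx":0,"ry":0,"rz":0,"hand":1},{"dx":6,"dy":45,"dz":0,"rx":0,"ry":0,"rz":0,"hand":1},{"dx":7,"dy":45,"dz":0,"rx":0,"ry":0,"rz":0,"hand":1},{"dx":7,"dy":45,"dz":0,"rx":0,"ry":0,"rz":0,"hand":1},{"dx":7,"dy":45,"dz":0,"rx":0,"ry":0,"rz":0,"hand":1},{"dx":7,"dy":45,"dz":0,"rx":0,"ry":0,"rz":0,"hand":1},{"dx":7,"dy":45,"dz":0,"rx":0,"ry":0,"rz":0,"hand":1},{"dx":7,"dy":45,"dz":0,"rx":0,"ry":0,"rz":0,"hand":1},{"dx":6,"dy":45,"dz":0,"rx":0,"ry":0,"rz":0,"hand":1},{"dx":5,"dy":40,"dz":0,"rx":0,"ry":0,"rz":0,"hand":1}]'
python3 - <<'E'
from h import *
go([.528,-.190,.27],[np.pi,0,0]);print(bot.observe()["qpos"].round(3))
from plan import *
q=bot.observe()["qpos"];x=bot.observe()["position"];A=R.from_euler('xyz',bot.observe()["tool_rot"])
A1=R.from_rotvec([np.radians(78),0,0])*A; x1=np.array([.528,-.191,.235])-A1.apply([0,0,.015])
qc=q.copy()
for i in range(1,13):
    qc,e,g=ik(qc,x+(x1-x)*i/12,R.from_rotvec([np.radians(78)*i/12,0,0])*A); 
    if i%3==0: print(qc.round(2),round(e,4),round(g,4),[v.round(2) for v in fk(qc,P,full=True)[2]])
E
```

```text
clock: 8.6
position: [0.5275, -0.1882, 0.3]
tool_rot: [-3.142, 0.002, -0.001]
force: [0.6, 1.2, -2.1]
grip_width: 0.0327
pos [ 0.5275 -0.1882  0.3   ] rpy [-3.142e+00  2.000e-03 -1.000e-03] t 8.6
tool delta mm [ 0.6  1.8 30. ]
rotvec tool [-0.     0.002 -0.001]
[ 0.353  0.354 -0.155  1.682  0.06   1.111 -1.391]
[ 0.58  0.47 -0.22  1.6  -0.23  1.22 -1.11] 0.0 0.0 [array([-0.01, -0.02,  0.32]), array([ 0.18, -0.18,  0.79]), array([ 0.53, -0.3 ,  0.59])]
[ 0.75  0.63 -0.29  1.51 -0.43  1.38 -0.93] 0.0 0.0 [array([-0.01, -0.02,  0.32]), array([ 0.2 , -0.26,  0.74]), array([ 0.53, -0.4 ,  0.52])]
[ 0.86  0.83 -0.35  1.42 -0.57  1.56 -0.84] 0.0 0.0 [array([-0.02, -0.01,  0.32]), array([ 0.22, -0.34,  0.67]), array([ 0.53, -0.48,  0.42])]
[ 0.93  1.03 -0.41  1.34 -0.68  1.72 -0.8 ] 0.0 0.0 [array([-0.02, -0.01,  0.32]), array([ 0.23, -0.4 ,  0.58]), array([ 0.53, -0.53,  0.31])]
```

```bash
python3 -m inch '[{"dx":0,"dy":0,"dz":0,"rx":0.08,"ry":0,"rz":0,"hand":1},{"dx":0,"dy":0,"dz":0,"rx":0.12,"ry":0,"rz":0,"hand":1},{"dx":0,"dy":0,"dz":0,"rx":0.13,"ry":0,"rz":0,"hand":1},{"dx":0,"dy":0,"dz":0,"rx":0.13,"ry":0,"rz":0,"hand":1},{"dx":0,"dy":0,"dz":0,"rx":0.13,"ry":0,"rz":0,"hand":1},{"dx":0,"dy":0,"dz":0,"rx":0.08,"ry":0,"rz":0,"hand":1},{"dx":0,"dy":0,"dz":0,"rx":0,"ry":0,"rz":0,"hand":1}]'
python3 - <<'E'
from h import *
go([.528,-.205,.232],[np.pi+np.radians(78),0,0]);print(bot.observe()["qpos"].round(3))
p,d=bot.grab_frame("side"); cv2.imwrite("pics/s5.png",p[...,::-1])
E
```

```text
clock: 9.3
position: [0.527, -0.1879, 0.2982]
tool_rot: [-2.469, 0.004, -0.004]
force: [0.2, -0.1, -2.8]
grip_width: 0.0328
pos [ 0.527  -0.1879  0.2982] rpy [-2.469  0.004 -0.004] t 9.3
tool delta mm [ 1.4 54.6 41.1]
rotvec tool [ 0.688 -0.001 -0.006]
[ 0.72   0.588 -0.266  1.502 -0.447  1.42  -0.955]
```

View pics/s5.png

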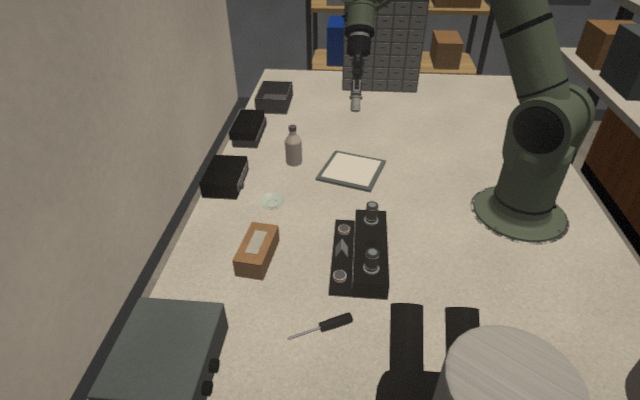

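The side view shows the tube at (356,90), tilted and firmly held. The rack row at (335-385, 210-290) still has its two outer tubes, the tent and the caps. I'll continue the turn.

```bash
python3 -m inch '[{"dx":0,"dy":0,"dz":0,"rx":0.08,"ry":0,"rz":0,"hand":1},{"dx":0,"dy":0,"dz":0,"rx":0.12,"ry":0,"rz":0,"hand":1},{"dx":0,"dy":0,"dz":0,"rx":0.13,"ry":0,"rz":0,"hand":1},{"dx":0,"dy":0,"dz":0,"rx":0.13,"ry":0,"rz":0,"hand":1},{"dx":0,"dy":0,"dz":0,"rx":0.13,"ry":0,"rz":0,"hand":1},{"dx":0,"dy":0,"dz":0,"rx":0.1,"ry":0,"rz":0,"hand":1},{"dx":0,"dy":0,"dz":0,"rx":0,"ry":0,"rz":0,"hand":1},{"dx":0,"dy":0,"dz":0,"rx":0,"ry":0,"rz":0,"hand":1}]'
python3 - <<'E'
from h import *
go([.528,-.205,.232],[np.pi+np.radians(78),0,0]);print(bot.observe()["qpos"].round(3))
E
```

```text
clock: 10.15
position: [0.5284, -0.1851, 0.3005]
tool_rot: [-1.786, 0.001, 0.001]
force: [0.1, 0.6, -1.4]
grip_width: 0.0324
pos [ 0.5284 -0.1851  0.3005] rpy [-1.786e+00  1.000e-03  1.000e-03] t 10.15
tool delta mm [-0.3 71.1 -4.8]
rotvec tool [ 0.006  0.001 -0.001]
[ 0.9    0.924 -0.389  1.382 -0.751  1.75  -0.829]
```

```bash
python3 -m inch '[{"dx":0,"dy":10,"dz":0,"rx":0,"ry":0,"rz":0,"hand":1},{"dx":0,"dy":15,"dz":-1,"rx":0,"ry":0,"rz":0,"hand":1},{"dx":0,"dy":15,"dz":-1,"rx":0,"ry":0,"rz":0,"hand":1},{"dx":0,"dy":15,"dz":-1,"rx":0,"ry":0,"rz":0,"hand":1},{"dx":0,"dy":11,"dz":-1,"rx":0,"ry":0,"rz":0,"hand":1},{"dx":0,"dy":5,"dz":-1,"rx":0,"ry":0,"rz":0,"hand":1},{"dx":0,"dy":0,"dz":0,"rx":0,"ry":0,"rz":0,"hand":1},{"dx":0,"dy":0,"dz":0,"rx":0,"ry":0,"rz":0,"hand":1},{"dx":0,"dy":0,"dz":0,"rx":0,"ry":0,"rz":0,"hand":1},{"dx":0,"dy":0,"dz":0,"rx":0,"ry":0,"rz":0,"hand":1}]'
python3 - <<'E'
from h import *
go([.528,-.205,.232],[np.pi+np.radians(78),0,0]);s=bot.observe();print(s["qpos"].round(3),s["qd"].round(4))
for n in ("side","top","wrist"):
    p,d=bot.grab_frame(n); cv2.imwrite(f"pics/{n}6.png",p[...,::-1])
    if n=="wrist": continue
    P=cloud(cam(n),d)
    m=(d>0)&(abs(P[...,0]-.528)<.03)&(P[...,1]>-.26)&(P[...,1]<-.1)&(P[...,2]>.15)&(P[...,2]<.32)
    q=P[m]; print(n,m.sum(), q.min(0).round(3) if m.sum() else 0,q.max(0).round(3) if m.sum() else 0, q.mean(0).round(3) if m.sum() else 0)
    for b in np.arange(-.24,-.12,.01):
        k=q[(q[:,1]>=b)&(q[:,1]<b+.01)]
        if len(k)>2: print(" y",round(b,2),len(k),k.min(0).round(3),k.max(0).round(3))
i=cv2.imread("pics/side6.png")[40:220,240:480]; j=cv2.imread("pics/top6.png")[160:320,330:543]
cv2.imwrite("pics/s6c.png",np.hstack([cv2.resize(i,(400,300)),cv2.resize(j,(400,300))]))
E
```

```text
clock: 11.15
position: [0.528, -0.2057, 0.2323]
tool_rot: [-1.782, 0.0, -0.0]
force: [0.3, 0.1, -2.1]
grip_width: 0.0327
pos [ 0.528  -0.2057  0.2323] rpy [-1.782  0.    -0.   ] t 11.15
tool delta mm [-0.   0.2  0.8]
rotvec tool [ 0.002 -0.    -0.   ]
[ 0.906  1.033 -0.368  1.341 -0.705  1.73  -0.765] [ 0.0005  0.0019  0.0014 -0.0005  0.0014 -0.0015 -0.0001]
side 355 [ 0.508 -0.26   0.206] [ 0.548 -0.146  0.305] [ 0.528 -0.2    0.25 ]
 y -0.24 31 [ 0.513 -0.24   0.245] [ 0.543 -0.23   0.288]
 y -0.23 22 [ 0.512 -0.23   0.238] [ 0.543 -0.221  0.27 ]
 y -0.22 24 [ 0.512 -0.22   0.239] [ 0.542 -0.21   0.266]
 y -0.21 35 [ 0.512 -0.21   0.238] [ 0.542 -0.201  0.262]
 y -0.2 26 [ 0.508 -0.2    0.219] [ 0.548 -0.19   0.253]
 y -0.19 44 [ 0.508 -0.19   0.224] [ 0.544 -0.18   0.25 ]
 y -0.18 17 [ 0.514 -0.179  0.228] [ 0.541 -0.17   0.244]
 y -0.17 22 [ 0.514 -0.169  0.224] [ 0.543 -0.16   0.24 ]
 y -0.16 48 [ 0.513 -0.159  0.206] [ 0.54  -0.15   0.238]
 y -0.15 23 [ 0.517 -0.15   0.213] [ 0.542 -0.146  0.235]
top 651 [ 0.508 -0.26   0.222] [ 0.547 -0.15   0.302] [ 0.527 -0.207  0.254]
 y -0.24 62 [ 0.511 -0.24   0.24 ] [ 0.544 -0.23   0.274]
 y -0.23 62 [ 0.511 -0.23   0.238] [ 0.543 -0.22   0.271]
 y -0.22 60 [ 0.511 -0.22   0.236] [ 0.543 -0.21   0.269]
 y -0.21 70 [ 0.511 -0.21   0.237] [ 0.543 -0.2    0.27 ]
 y -0.2 59 [ 0.508 -0.2    0.222] [ 0.547 -0.19   0.253]
 y -0.19 56 [ 0.515 -0.19   0.234] [ 0.542 -0.181  0.251]
 y -0.18 49 [ 0.514 -0.18   0.226] [ 0.542 -0.17   0.244]
 y -0.17 52 [ 0.514 -0.17   0.225] [ 0.542 -0.16   0.243]
 y -0.16 51 [ 0.514 -0.16   0.226] [ 0.541 -0.15   0.241]
```

View pics/s6c.png

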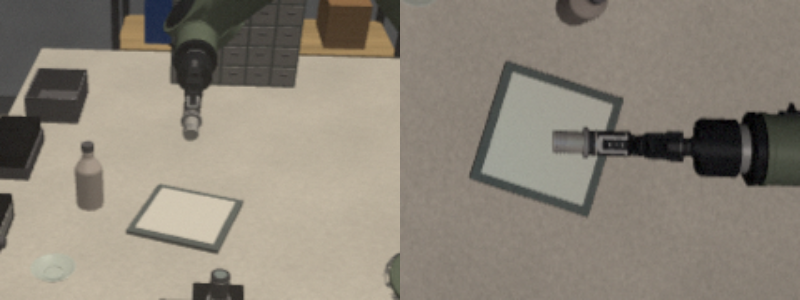

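View pics/wrist6.png

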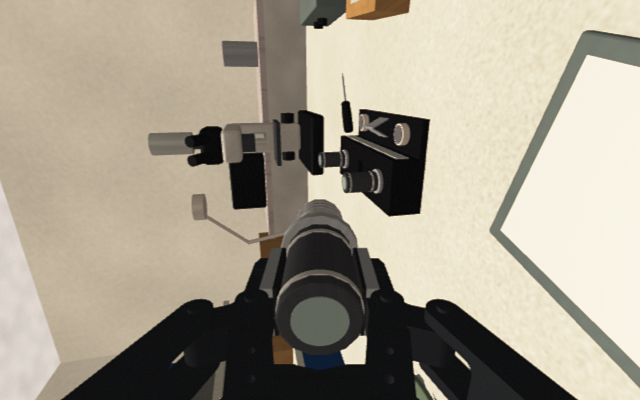

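View pics/top6.png

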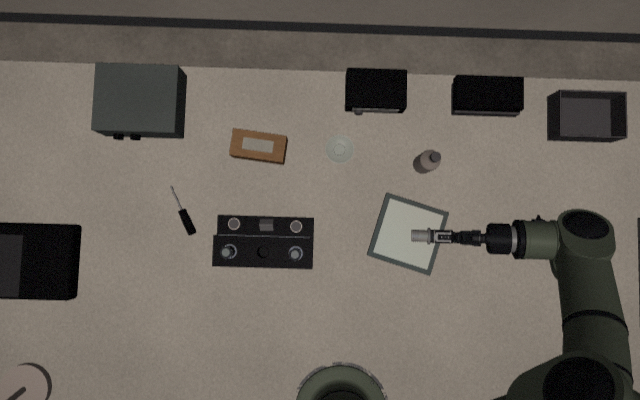

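The collar is at about (0.528, -0.193, 0.235), over the pad centre (0.528, -0.191), and the tube is about 12° off level. The grip is firm, joint speeds are near zero and the rest of the scene is undisturbed. I'll hand it in.

```bash
python3 -c "
from workcell import bot
print(bot.job_done()); s=bot.observe(); print(s['clock'],s['position'],s['grip_width'])"
```

```text
the job is handed in; nothing more can be done
None
the job is handed in; nothing more can be done
```

The job is handed in: the arm is holding the marked tube still, nearly level, over the middle of the light pad. No verdict was reported.

- **Which tube:** the marker stood beside the middle tube (lens1). The top, side and wrist views all agreed. I gripped lens1 at 60 N, drew it straight up, carried it over the pad and turned it until it was about 12° off level.
- **Final position:** depth points from the top and side cameras put the collar at about x 0.528, y -0.193, z 0.235 m. That is within a few millimetres of the pad's centre sideways and about 235 mm above the bench.
- **Hold:** the finger opening was steady at 33 mm and joint speeds were near zero. The clock read about 11 s of the 40 s allowed.
- **Everything else:** in the last pictures the other two tubes, the marker, both caps and the bystanders looked unmoved. I judged this by eye and did not measure it again.

Two checks disagreed a little:
- The tube's measured position differed by up to about 3.5 mm between pictures, within what the calibration allows for. I centred the grasp between those readings.
- The networks gave some false hits, such as calling the pad a bottle. I set those aside using sizes and the pictures.

I could not read the robot's state after handing in, so the final second is unchecked.

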